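# Fit and lock the slotting head

## Robot

A 6-joint arm with a two-finger parallel gripper is mounted at the origin on the work surface. World frame = base frame: x ahead of the robot, y to its left, z up, the work surface at z = 0. Lengths are in m, angles in rad, forces in N, time in s.
With the tool pointing down it reaches from about 0.35 to 0.775 m from the base axis. Payload 7.3 kg.
Tool frame: the origin (TCP) lies at the very end of the fingers, on their centre line; the grasp point (between the pads) lies 19 mm behind it; z points along the fingers, y is the line along which they close (so a half turn about z gives the same grasp; the last joint's range is limited). The gripper opens to 92 mm and grips with 3 to 60 N. Pads are 19 mm wide; open, the fingers measure 130 mm over their backs; the gripper's body (75 mm by 190 mm) begins 47 mm behind the grasp point.
Start: joints at [-1.25, 0.342, 1.524, -0, 1.275, -0.146], TCP at [0.236, -0.469, 0.227] pointing down, gripper open.
Joint ranges: [-2.53, 2.53], [-0.77, 2.02], [0.04, 2.7], [-1, 4.14], [0.28, 2.66], [-3.11, 3.11]. Speed limits (rad/s): [2.57, 2.57, 3.14, 3.14, 3.14, 3.14].

## Interface

Orientations are given as [roll, pitch, yaw] about the fixed x, y, z axes, in that order (R = Rz(yaw) Ry(pitch) Rx(roll)).
In Python, from cell import * gives the robot as it stands.
- The arm moves only by the tool step_arm, never from a script. Its argument "commands" is a list of rows, each a list of 7 numbers: the opening, from 0 (shut) to 1 (fully open), then the shift along the world's x, y, z in cm, then the turn, a rotation vector about the world's x, y, z in rad. A call has 1 to 5 rows; each row is the pose to reach, as a shift and turn from the pose commanded when the call began; what a row does not reach only later rows make up. A row lasts 1/12 s, in which the tool goes at most 41.7 mm and 7.16 degrees, less where a joint would pass 70% of its speed; a pose out of reach is approached as far as the arm can. A call with a gripper value outside its range is refused whole. The fingers move at their own pace and stop on an object; "grip_force" is the grip in N (left out, the last holds). Time passes only in rows, so rows that repeat a pose let the fingers close. It gives the time, the measured TCP pose, the force, the opening and the grip force at its end, in the units of the state.
- observe(): the state, without advancing time (a new reading comes with each control period).
- read_camera(name): name is "scene" or "top" or "wrist"; returns the picture (384x512x3 uint8, red, green, blue); there is no depth.
- camera_model(name): a dict with "vfov" (degrees; the focal length in pixels is half the picture's height over the tangent of half this angle, whatever the lens; pixels are square), "cx", "cy" (the principal point, pixels), "world_to_cam" (4x4, takes a point from world to camera coordinates). Camera axes: x right, y up, looking along -z (the intrinsics and any distortion apply to the point x, -y, -z); pixel columns grow to the right and rows downward; lengths in m; the calibration is good to about 2 mm. The wrist camera is an equidistant fisheye: a pixel r from the principal point sees the ray r / f radians off the axis. A picture is of the moment at which its call begins: read the wrist's pose just before it. camera_model takes no time and is no camera call; for the wrist camera it gives the pose at the moment of the call.
- hand_in(): hands the job in; it is judged then, once.
The state is a dict: "time": time; "qpos": joint angles; "qvel": joint speeds; "joint_efforts": joint torques, N m; "tool_pos": TCP position; "tool_rot": TCP orientation; "contact_force": force on the tool from outside, world axes, zero at the start; "torque": the same for the moment, N m; "opening": finger opening in m; "grip_force": force on a finger pad.
Only numpy, scipy, OpenCV 4.12 (cv2) and the standard library are available. Lean on these libraries where they do the work, as an engineer would, in place of code of your own. Each camera call takes 0.05 s, during which the arm holds its last target. There are 200 camera calls.

## Task

Fit the orange-capped slotting head in the steel cup of the green slotting unit: stand it upright in the cup and push it down until the brass plate under it reaches its stop. Then swing the yellow keeper over the top of the head as far as it goes to lock it in, and let go.

Things in the scene. Friction and masses are not known exactly. Their poses are not given: they have to be found in the camera images.
- orange_head_center (a point): Centre (half-way up, on the axis) of the loose slotting head: upright cylinder 50 mm in diameter, 90 mm tall, 0.2 to 0.4 kg, aluminium, its top 28 mm an orange cap; the bottom 10 mm tapers to 40 mm diameter. Two like it with blue and white caps are not wanted. Its centre is 45 mm above the bench at first, 81 mm when set in the cup, 66 mm when pushed home (top then at 111 mm).
- slotter: Green unit fixed to the bench. Origin: axis of its steel cup, at bench height; z up. Cup bore 57 mm, a funnel from 51 mm up to the rim at 63 mm (80 mm wide inside). In it a brass plate slides from 36 mm down to its stop at 21 mm; it is stiff: about 12 N in all moves it, the head's weight does not, and it stays put. Upright hinge of the keeper at y = +85 mm. Housing, 87 mm high, at y = 152 to 228 mm.
- keeper_knob (a point): Point on the axis of the black knob that stands up on the yellow keeper arm: upright cylinder 22 mm in diameter, from 126 to 166 mm above the bench (this point at 146 mm), 105 mm from the hinge axis. The arm is a level bar 22 mm wide, 10 mm thick, underside at 116 mm: it passes 5 mm over a head that is home and is stopped by one that is not.
- keeper (a joint): Angle of the keeper arm about its upright hinge, rad, growing clockwise seen from above. 0: arm along the unit's +x (open stop); 1.57: along the unit's -y, right across the middle of the cup; 1.60: closed stop. Found between 0 and 0.4. It stays where it is left; about 1.5 N at the knob moves it.
Mind the look-alikes: they are no part of the job. What is shaped like the part that bears orange_head_center but purple, red or turquoise is not meant.

How it is judged:
By the outcome, as a careful person would: the job done as asked, in the order asked, and still so for the second after the job is handed in, with the robot touching nothing.
It also fails if it takes over 48 s, if anything falls off the work surface, if the arm or the gripper's body presses on something with over 40 N, if the wrist force passes 120 N, or if a joint passes its speed limit or range.

## Working session

There is one attempt and no reset: what is moved stays moved. The work goes in short steps, Python scripts to look and compute and a tool call to move; the robot and the scene stay as the last step left them, time stands still between calls to the robot, and variables do not carry over. Pictures are saved under pics/ and viewed, at most 10 in all, crops included, and the job is handed in when it is done.

Besides the shell and the picture viewer there is one more tool, called after "Request:" as name([rows], argument=value, ...), one row to a line, values as JSON. step_arm: Moves the arm, as the interface text tells. Its arguments: {"type":"object","properties":{"commands":{"type":"array"},"grip_force":{"type":"number"}},"required":["commands"]}

```bash
ls; mkdir -p pics
python3 - <<'E'
from cell import *
import cv2
for n in ("scene","top"):
    im=read_camera(n); cv2.imwrite(f"pics/{n}0.png",im[:,:,::-1])
s=observe(); print(s)
for n in ("scene","top"): print(camera_model(n))
E
```

```text
pics
{'time': 0.1, 'qpos': array([-1.24999962e+00,  3.42634976e-01,  1.52488814e+00, -1.49069305e-05,
        1.27539773e+00, -1.45995101e-01]), 'qvel': array([ 0.00071638, -0.00214266, -0.0012522 ,  0.00037513,  0.00063869,
       -0.00017464]), 'joint_efforts': array([ 1.37298455e-03, -4.32004988e+01, -2.44695514e+01,  7.18829851e-02,
        5.26929356e-02, -3.18034904e-05]), 'tool_pos': array([ 0.23616963, -0.46849099,  0.22613548]), 'tool_rot': array([-3.14027651e+00, -1.79118221e-04,  4.66796034e-01]), 'contact_force': array([ 0.07577793,  0.49073791, -0.59068395]), 'torque': array([ 0.00270412, -0.02484187, -0.04707918]), 'grip_force': 0.0, 'opening': 0.09172313094574339}
{'vfov': 57.930851730021104, 'cx': 255.26589418339003, 'cy': 190.34696456583694, 'world_to_cam': array([[-0.60947377,  0.79276442, -0.0081425 ,  0.30208527],
       [-0.42179757, -0.31554562,  0.85001045,  0.12216785],
       [ 0.67128871,  0.52149356,  0.52670289, -1.14676019],
       [ 0.        ,  0.        ,  0.        ,  1.        ]])}
{'vfov': 42.01465318212272, 'cx': 264.10136584294816, 'cy': 184.341369046921, 'world_to_cam': array([[ 0.00908512, -0.9999014 ,  0.01070721,  0.01423495],
       [ 0.99742546,  0.00982328,  0.07103484, -0.49054206],
       [-0.07113302,  0.01003429,  0.99741637, -1.32992248],
       [ 0.        ,  0.        ,  0.        ,  1.        ]])}
```

View pics/scene0.png

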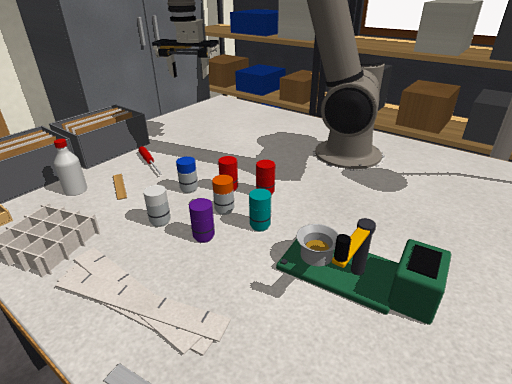

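View pics/top0.png

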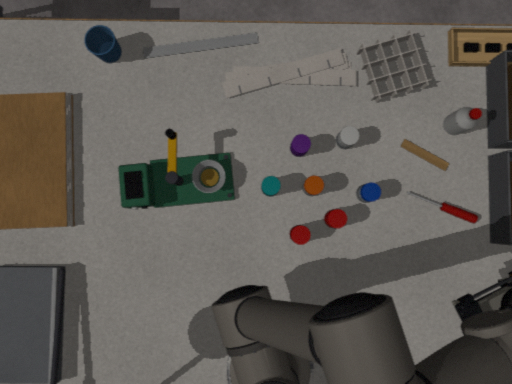

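The scene view shows these capped cylinders: blue (187,175), white (157,205), orange with a bare aluminium body (223,194), and solid-colour purple (202,220), teal (260,210) and red (228,173), (265,177). In the top view the orange is at (314,185). The cup is at (209,176), the hinge at (172,178), the knob at (171,133) and the housing at (134,185). The wanted part is orange because it is the only one with an orange cap over aluminium. I'll measure it and confirm in a crop.

```bash
cat > h.py <<'E'
from cell import *
import cv2, numpy as np
def pix2w(n,u,v,z,M=None):
    m=M or camera_model(n); f=192/np.tan(np.radians(m["vfov"]/2)); T=m["world_to_cam"]; R=T[:3,:3]
    d=np.array([u-m["cx"],v-m["cy"]])
    if n=="wrist":
        r=np.hypot(*d); th=r/f; k=np.sin(th)/max(r,1e-9); ray=np.array([d[0]*k,-d[1]*k,-np.cos(th)])
    else: ray=np.array([d[0]/f,-d[1]/f,-1])
    o=-R.T@T[:3,3]; w=R.T@ray
    return o+w*(z-o[2])/w[2]
def w2pix(n,p,M=None):
    m=M or camera_model(n); f=192/np.tan(np.radians(m["vfov"]/2)); T=m["world_to_cam"]
    c=T[:3,:3]@np.asarray(p)+T[:3,3]; x,y,z=c[0],-c[1],-c[2]
    if n=="wrist":
        r=np.hypot(x,y); th=np.arctan2(r,z); return np.array([m["cx"]+f*th*x/r,m["cy"]+f*th*y/r])
    return np.array([m["cx"]+f*x/z,m["cy"]+f*y/z])
def blob(im,lo,hi,roi):
    h=cv2.cvtColor(im,cv2.COLOR_RGB2HSV); x0,y0,x1,y1=roi
    m=cv2.inRange(h,lo,hi); k=np.zeros_like(m); k[y0:y1,x0:x1]=m[y0:y1,x0:x1]
    n,l,st,c=cv2.connectedComponentsWithStats(k); i=1+np.argmax(st[1:,4]); return c[i],st[i],l==i
E
python3 - <<'E'
from h import *
t=cv2.imread("pics/top0.png")[:,:,::-1].copy(); s=cv2.imread("pics/scene0.png")[:,:,::-1].copy()
c,st,_=blob(t,(5,150,120),(17,255,255),(290,165,340,205)); print("orange",c,st,pix2w("top",*c,.09))
c2,st2,_=blob(s,(5,150,90),(17,255,255),(205,165,240,215)); print("scene",c2,st2,"pred top",w2pix("scene",pix2w("top",*c,.09)))
cy,sy,my=blob(t,(20,130,100),(32,255,255),(150,110,190,190)); print("yellow",cy,sy,pix2w("top",*cy,.126))
print("cup?",pix2w("top",209,176,.063))
kn=pix2w("top",171,133,.166); print("knob",kn)
g,sg,mg=blob(t,(60,80,20),(90,255,255),(110,140,245,215))
print(cv2.minAreaRect(np.argwhere(mg)[:,::-1].astype(np.float32)),sg)
a=cv2.resize(t[100:220,100:350],None,fx=3.2,fy=3.2,interpolation=2)
b=cv2.resize(s[150:320,150:450],None,fx=2.0,fy=2.0,interpolation=2)
o=np.zeros((384+216,800,3),np.uint8); o[:384]=a[:384,:800]; 
b=cv2.resize(s[160:268,170:380],None,fx=2,fy=2,interpolation=2); o[384:384+216,:420]=b
c3=cv2.resize(t[160:210,290:340],(216,216),interpolation=2);o[384:600,500:716]=c3
cv2.imwrite("pics/crop1.png",o[:,:,::-1])
E
```

```text
orange [313.80334728 184.49372385] [306 176  17  18 239] [ 0.48606481 -0.10721975  0.09      ]
scene [222.94857143 183.67142857] [212 174  22  21 350] pred top [221.83698174 178.84827783]
yellow [171.59695817 154.55513308] [168 138   9  34 263] [0.55450291 0.25028215 0.126     ]
cup? [0.50748648 0.16297442 0.063     ]
knob [0.60158735 0.24582259 0.166     ]
((175.68629455566406, 181.26986694335938), (46.741756439208984, 112.69317626953125), 83.9909896850586) [ 119  153  115   55 3345]
```

View pics/crop1.png

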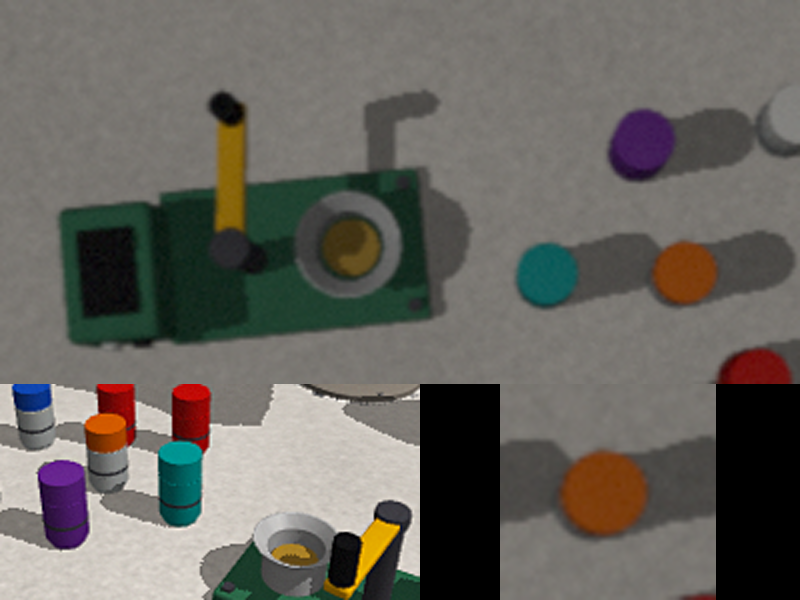

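The crop confirms the orange cap at (685,272) with an aluminium body below it, about 10 cm from its neighbours. The cup rim is centred at (348,244) in the crop, which is top pixel (208.8,176.3). The unit's yaw is about 0.1 rad. I'll approach with the fingers closing along the unit's x.

Request:
step_arm([
  [0.8, 2.2, 3.3, 0, 0, 0, 0.12],
  [0.8, 4.5, 6.6, 0, 0, 0, 0.24],
  [0.8, 6.8, 9.9, 0, 0, 0, 0.36],
  [0.8, 9.1, 13.2, 0, 0, 0, 0.48],
  [0.8, 11.4, 16.5, 0, 0, 0, 0.6],
])

```text
time: 0.52
tool_pos: [0.3508, -0.3021, 0.2265]
tool_rot: [-3.141, -0.0, 1.072]
contact_force: [0.2, -0.4, 0.8]
opening: 0.0736
grip_force: 0.0
```

Request:
step_arm([
  [0.8, 2.2, 3.3, -0.5, 0, 0, 0.12],
  [0.8, 4.5, 6.6, -1, 0, 0, 0.24],
  [0.8, 6.8, 9.9, -1.5, 0, 0, 0.36],
  [0.8, 9.1, 13.2, -2, 0, 0, 0.48],
  [0.8, 11.4, 16.5, -2.5, 0, 0, 0.6],
])

```text
time: 0.93
tool_pos: [0.4649, -0.1369, 0.2014]
tool_rot: [-3.141, -0.0, 1.673]
contact_force: [0.9, -0.5, -0.2]
opening: 0.0734
grip_force: 0.0
```

Request:
step_arm([
  [0.8, 2.2, 3.2, 0, 0, 0, 0],
  [0.8, 2.2, 3.2, 0, 0, 0, 0],
])

```text
time: 1.1
tool_pos: [0.4887, -0.1014, 0.2011]
tool_rot: [3.141, -0.002, 1.673]
contact_force: [-1.0, 0.4, -0.4]
opening: 0.0732
grip_force: 0.0
```

Run:
```python
from h import *
M=camera_model("wrist"); im=read_camera("wrist"); t=read_camera("top"); cv2.imwrite("pics/w1.png",im[:,:,::-1])
h=cv2.cvtColor(im,cv2.COLOR_RGB2HSV)
print("predicted cap top",w2pix("wrist",[.486,-.107,.09],M), observe()["tool_pos"])
p=w2pix("wrist",[.486,-.107,.09],M).astype(int)
c,st,m=blob(im,(5,150,90),(17,255,255),(max(p[0]-80,0),max(p[1]-80,0),p[0]+80,p[1]+80)); print(c,st,pix2w("wrist",*c,.09,M))
```

```text
predicted cap top [252.69688022 191.39342015] [ 0.48650197 -0.10545374  0.20120655]
[254.05353818 189.19739292] [ 229  162   51   54 2148] [ 0.48705162 -0.10475012  0.09      ]
```

View pics/w1.png

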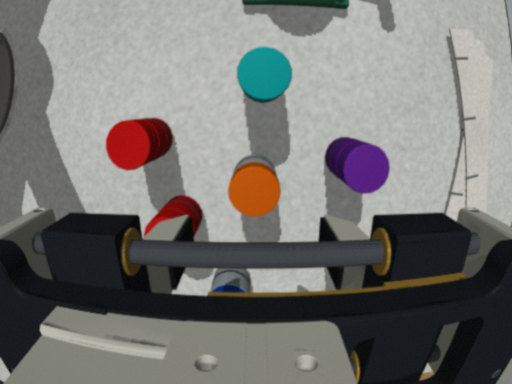

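The orange cap at (254,189) is centred under the tool, at (0.487,-0.105), and both finger paths are clear of red and purple. I'll descend and grip.

Request:
step_arm([
  [0.8, 0, 0, -4, 0, 0, 0],
  [0.8, 0, 0, -8, 0, 0, 0],
  [0.8, 0, 0, -12, 0, 0, 0],
  [0.8, 0, 0, -15, 0, 0, 0],
  [0.8, 0, 0, -15, 0, 0, 0],
])

```text
time: 1.62
tool_pos: [0.4817, -0.1068, 0.0467]
tool_rot: [-3.131, -0.005, 1.664]
contact_force: [-0.9, 0.2, -0.4]
opening: 0.0735
grip_force: 0.0
```

Request:
step_arm([
  [0.4, 0, 0, 0, 0, 0, 0],
  [0.4, 0, 0, 0, 0, 0, 0],
  [0.4, 0, 0, 0, 0, 0, 0],
  [0.4, 0, 0, 0, 0, 0, 0],
  [0.4, 0, 0, 0, 0, 0, 0],
], grip_force=40)

```text
time: 2.03
tool_pos: [0.4876, -0.1075, 0.0537]
tool_rot: [3.138, 0.002, 1.667]
contact_force: [1.0, -0.3, 6.9]
opening: 0.0494
grip_force: 40.0
```

Request:
step_arm([
  [0.4, 0, 0, 0.5, 0, 0, 0],
  [0.4, 0, 0, 4, 0, 0, 0],
  [0.4, 0, 0, 8, 0, 0, 0],
  [0.4, 0, 0, 11, 0, 0, 0],
  [0.4, 0, 0, 11, 0, 0, 0],
])

```text
time: 2.45
tool_pos: [0.4893, -0.1078, 0.1681]
tool_rot: [3.131, 0.005, 1.667]
contact_force: [1.9, -0.9, -3.1]
opening: 0.0492
grip_force: 40.0
```

Request:
step_arm([
  [0.4, 0.4, 3.9, 0, 0, 0, 0],
  [0.4, 0.8, 7.8, 0, 0, 0, 0],
  [0.4, 1.2, 11.7, 0, 0, 0, 0],
  [0.4, 1.6, 15.6, 0, 0, 0, 0],
  [0.4, 2, 19.5, 0, 0, 0, 0],
])

```text
time: 2.87
tool_pos: [0.5054, 0.0899, 0.1611]
tool_rot: [-3.14, -0.0, 1.666]
contact_force: [1.1, -0.5, -3.1]
opening: 0.0497
grip_force: 40.0
```

Request:
step_arm([
  [0.4, 0, 0, 0, 0, 0, 0],
  [0.4, 0, 0, 0, 0, 0, 0],
  [0.4, 0, 0, 0, 0, 0, 0],
])

```text
time: 3.12
tool_pos: [0.5056, 0.0881, 0.1611]
tool_rot: [-3.14, 0.0, 1.668]
contact_force: [-0.1, -1.4, -4.0]
opening: 0.0495
grip_force: 40.0
```

Run:
```python
from h import *
M=camera_model("wrist"); print(observe()["tool_pos"],observe()["tool_rot"]); im=read_camera("wrist"); cv2.imwrite("pics/w2.png",im[:,:,::-1])
for n,p in dict(cup=[.507,.1635,.063],hinge=[.499,.248,.14],knob=[.6016,.246,.166]).items(): print(n,w2pix("wrist",p,M))
np.save("M2.npy",M,allow_pickle=True)
```

```text
[0.50560424 0.08808693 0.16109899] [-3.14002607e+00  3.62675349e-04  1.66798284e+00]
cup [266.8304419  104.00435759]
hinge [271.26124465 -28.69611272]
knob [441.32217058  -4.60689615]
```

View pics/w2.png

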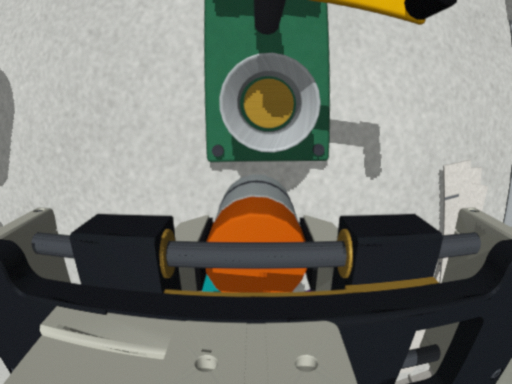

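The cup rim is centred at about (269.5,102), near the prediction, and the base edges are parallel to the image, so the yaw matches the unit. The orange head is held between the fingers at (256,245).

Run:
```python
from h import *
M=np.load("M2.npy",allow_pickle=True).item()
cup=pix2w("wrist",269.5,102,.063,M); print(cup, w2pix("wrist",[.5056,.0881,.200],M))
im=cv2.imread("pics/w2.png")[:,:,::-1].copy()
# rim circle check
a=np.linspace(0,6.28,60); 
g=cv2.cvtColor(im,cv2.COLOR_RGB2HSV); m=((g[:,:,1]<50)&(g[:,:,2]>90)).astype(np.uint8)*255; m[160:]=0; m[:45]=0; m[:,:208]=0; m[:,327:]=0
cs,_=cv2.findContours(m,cv2.RETR_EXTERNAL,2); c=max(cs,key=cv2.contourArea); c=cv2.convexHull(c); print(cv2.boundingRect(c))
w=np.array([pix2w("wrist",*p[0],.063,M)[:2] for p in c]).astype(np.float32); print(cv2.minEnclosingCircle(w),cv2.fitEllipse(w))
# orange cap left/right at rows
h=cv2.inRange(g,(5,150,90),(17,255,255))
for r in (215,225,232): x=np.flatnonzero(h[r]); print(r,x.min(),x.max())
print(w2pix("wrist",[.5056,.0881+.025,.1985],M),np.flatnonzero(h[:,256]).min())
```

```text
[0.50908572 0.16545866 0.063     ] [256.78990462 266.56613934]
(219, 53, 101, 100)
((0.5093445181846619, 0.1656542420387268), 0.043713804334402084) ((0.5092584490776062, 0.16544751822948456), (0.08611459285020828, 0.08698330819606781), 49.960453033447266)
215 219 293
225 213 298
232 210 300
[262.52557698 214.45493834] 197
```

Run:
```python
from h import *
M=np.load("M2.npy",allow_pickle=True).item()
for dy in (-.004,0,.004): print(dy,[w2pix("wrist",[.5056-.0025,.0881+dy+.025,z],M)[1].round(1) for z in (.1715,.1095)])
```

```text
-0.004 [np.float64(203.6), np.float64(177.5)]
0 [np.float64(196.3), np.float64(172.1)]
0.004 [np.float64(188.9), np.float64(166.6)]
```

Request:
step_arm([
  [0.4, 0.1, 3.8, 0, 0, 0, 0],
  [0.4, 0.3, 7.7, 0, 0, 0, 0],
  [0.4, 0.3, 7.7, 0, 0, 0, 0],
  [0.4, 0.3, 7.7, -2, 0, 0, 0],
  [0.4, 0.3, 7.7, -4, 0, 0, 0],
])

```text
time: 3.58
tool_pos: [0.5102, 0.1644, 0.1221]
tool_rot: [3.139, 0.0, 1.666]
contact_force: [-0.8, -1.6, -2.7]
opening: 0.049
grip_force: 40.0
```

Request:
step_arm([
  [0.4, 0, 0, -0.4, 0, 0, 0],
  [0.4, 0, 0, -0.8, 0, 0, 0],
  [0.4, 0, 0, -1.2, 0, 0, 0],
  [0.4, 0, 0, -1.6, 0, 0, 0],
  [0.4, 0, 0, -1.6, 0, 0, 0],
])

```text
time: 4.0
tool_pos: [0.5094, 0.1647, 0.1057]
tool_rot: [3.141, 0.0, 1.666]
contact_force: [-0.8, 0.2, -3.4]
opening: 0.0494
grip_force: 40.0
```

Request:
step_arm([
  [0.4, 0, 0, -0.3, 0, 0, 0],
  [0.4, 0, 0, -0.6, 0, 0, 0],
  [0.4, 0, 0, -0.9, 0, 0, 0],
  [0.4, 0, 0, -1.2, 0, 0, 0],
  [0.4, 0, 0, -1.2, 0, 0, 0],
])

```text
time: 4.42
tool_pos: [0.5089, 0.1651, 0.0931]
tool_rot: [-3.141, 0.0, 1.667]
contact_force: [-1.4, -0.3, -3.8]
opening: 0.0495
grip_force: 40.0
```

Request:
step_arm([
  [0.4, 0, 0, -0.2, 0, 0, 0],
  [0.4, 0, 0, -0.4, 0, 0, 0],
  [0.4, 0, 0, -0.6, 0, 0, 0],
  [0.4, 0, 0, -0.6, 0, 0, 0],
])

```text
time: 4.75
tool_pos: [0.5095, 0.1653, 0.0883]
tool_rot: [3.141, -0.0, 1.667]
contact_force: [-0.9, -0.0, 1.4]
opening: 0.0495
grip_force: 40.0
```

The force shows no side contact and the plate is just touched at the height expected. I'll push down.

Request:
step_arm([
  [0.4, 0, 0, -0.3, 0, 0, 0],
  [0.4, 0, 0, -0.6, 0, 0, 0],
  [0.4, 0, 0, -0.9, 0, 0, 0],
  [0.4, 0, 0, -1.2, 0, 0, 0],
  [0.4, 0, 0, -1.2, 0, 0, 0],
], grip_force=55)

```text
time: 5.17
tool_pos: [0.5095, 0.1653, 0.0764]
tool_rot: [3.141, -0.0, 1.667]
contact_force: [-1.0, 0.0, 2.9]
opening: 0.0494
grip_force: 55.0
```

Request:
step_arm([
  [0.4, 0, 0, -0.1, 0, 0, 0],
  [0.4, 0, 0, -0.2, 0, 0, 0],
  [0.4, 0, 0, -0.3, 0, 0, 0],
  [0.4, 0, 0, -0.4, 0, 0, 0],
  [0.4, 0, 0, -0.4, 0, 0, 0],
])

```text
time: 5.58
tool_pos: [0.5096, 0.1654, 0.0745]
tool_rot: [3.14, -0.0, 1.667]
contact_force: [-7.7, -0.8, 23.5]
opening: 0.0494
grip_force: 55.0
```

Request:
step_arm([
  [0.4, 0, 0, -0.1, 0, 0, 0],
  [0.4, 0, 0, -0.1, 0, 0, 0],
  [0.4, 0, 0, -0.1, 0, 0, 0],
])

```text
time: 5.83
tool_pos: [0.5096, 0.1654, 0.0745]
tool_rot: [3.139, -0.0, 1.667]
contact_force: [-9.4, -1.1, 30.9]
opening: 0.0493
grip_force: 55.0
```

It's at a firm stop: 31 N with no travel. I'll release and rise.

Request:
step_arm([
  [0.4, 0, 0, 0.2, 0, 0, 0],
  [0.4, 0, 0, 0.25, 0, 0, 0],
  [0.75, 0, 0, 0.25, 0, 0, 0],
  [0.75, 0, 0, 0.25, 0, 0, 0],
  [0.75, 0, 0, 0.25, 0, 0, 0],
])

```text
time: 6.25
tool_pos: [0.5095, 0.1651, 0.0731]
tool_rot: [3.141, 0.0, 1.667]
contact_force: [0.2, 0.4, -1.1]
opening: 0.0647
grip_force: 0.0
```

Request:
step_arm([
  [0.75, 0, 0, 0, 0, 0, 0],
  [0.75, 0, 0, 1, 0, 0, 0],
  [0.75, 0, 0, 5, 0, 0, 0],
  [0.75, 0, 0, 9, 0, 0, 0],
  [0.75, 0, 0, 13, 0, 0, 0],
])

```text
time: 6.67
tool_pos: [0.5088, 0.1651, 0.2051]
tool_rot: [-3.141, 0.0, 1.667]
contact_force: [0.8, -0.2, 0.6]
opening: 0.0687
grip_force: 0.0
```

Request:
step_arm([
  [0.75, 0.5, -3, 0, 0, 0, 0.12],
  [0.75, 1, -6, 0, 0, 0, 0.24],
  [0.75, 1, -6, 0, 0, 0, 0.24],
  [0.75, 1, -6, 0, 0, 0, 0.24],
])

```text
time: 7.0
tool_pos: [0.5195, 0.1041, 0.2039]
tool_rot: [3.141, -0.0, 1.903]
contact_force: [-0.3, 0.6, 0.5]
opening: 0.0692
grip_force: 0.0
```

Run:
```python
from h import *
M=camera_model("wrist"); s=observe(); print(s["tool_pos"],s["tool_rot"]); im=read_camera("wrist"); sc=read_camera("scene")
np.save("M3.npy",M,allow_pickle=True)
for n,p in dict(head=[.5092,.1655,.111],head15=[.5092,.1655,.126],hinge=[.501,.25,.14],knob=[.6035,.248,.166]).items(): print(n,w2pix("wrist",p,M),w2pix("scene",p))
a=np.zeros((384,800,3),np.uint8); a[:,:512]=im; a[:288,512:]=cv2.resize(sc[200:308,284:392],(288,288),interpolation=2); cv2.imwrite("pics/w3.png",a[:,:,::-1])
```

```text
[0.51946248 0.10411062 0.20387233] [ 3.14094637e+00 -2.72225783e-06  1.90291578e+00]
head [268.54142948 120.05618926] [319.38898794 216.87216604]
head15 [269.36822934 120.58625936] [320.10072174 210.41302651]
hinge [296.60720326  15.13467205] [366.129249   218.40042139]
knob [429.29401064  66.79928163] [340.8621835  236.30382757]
```

View pics/w3.png

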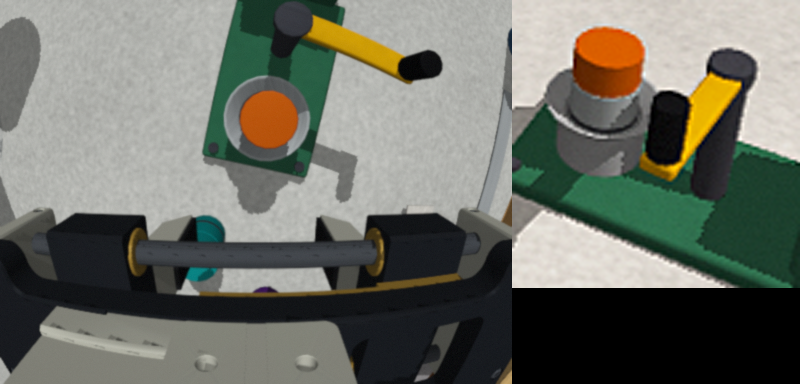

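The head stands in the cup at (268,119). In the scene view its top is at about (320,217.6), against (319.4,216.9) predicted for home and 210 for not home, so it is home. The knob top is at (430,64) and the hinge at (293,20).

Run:
```python
from h import *
M=np.load("M3.npy",allow_pickle=True).item()
k=pix2w("wrist",430,64,.166,M); print("knob",k,[pix2w("wrist",293,20,z,M).round(4) for z in (.126,.14,.15)])
for yaw in (.085,.1,.115):
    h=np.array([.5092,.1655])+.085*np.array([-np.sin(yaw),np.cos(yaw)]); d=k[:2]-h
    print(yaw,h,np.hypot(*d),"keeper",yaw-np.arctan2(d[1],d[0]))
```

```text
knob [0.603423   0.25035013 0.166     ] [array([0.4999, 0.25  , 0.126 ]), array([0.4997, 0.2451, 0.14  ]), array([0.4996, 0.2417, 0.15  ])]
0.085 [0.5019837  0.25019312] 0.10143942861818832 keeper 0.083452174199018
0.1 [0.50071416 0.25007535] 0.10270921204209885 keeper 0.09732468871548329
0.115 [0.49944653 0.24993856] 0.1039772871608158 keeper 0.11104166203814146
```

Request:
step_arm([
  [0.6, 0.8, 1.4, 0, 0, 0, 0.12],
  [0.6, 1.6, 2.8, 0, 0, 0, 0.24],
  [0.6, 2.5, 4.3, 0, 0, 0, 0.36],
  [0.6, 3.4, 5.8, 0, 0, 0, 0.48],
  [0.6, 4.2, 7.3, 0, 0, 0, 0.6],
])

```text
time: 7.52
tool_pos: [0.5612, 0.1802, 0.203]
tool_rot: [-3.141, -0.001, 2.513]
contact_force: [-0.5, -0.4, 0.5]
opening: 0.0553
grip_force: 0.0
```

Request:
step_arm([
  [0.6, 0.8, 1.4, 0, 0, 0, 0.12],
  [0.6, 1.6, 2.8, 0, 0, 0, 0.24],
  [0.6, 2.5, 4.3, 0, 0, 0, 0.36],
  [0.6, 3.4, 5.8, 0, 0, 0, 0.48],
  [0.6, 4.2, 7.3, 0, 0, 0, 0.6],
])

```text
time: 7.93
tool_pos: [0.603, 0.2533, 0.2028]
tool_rot: [3.141, -0.001, 3.113]
contact_force: [1.1, -0.2, -0.3]
opening: 0.055
grip_force: 0.0
```

Request:
step_arm([
  [0.6, 0, 0, 0, 0, 0, 0],
  [0.6, 0, 0, 0, 0, 0, 0],
  [0.6, 0, 0, 0, 0, 0, 0],
])

```text
time: 8.18
tool_pos: [0.6025, 0.2513, 0.2028]
tool_rot: [-3.141, -0.001, 3.104]
contact_force: [-0.5, 0.4, -0.4]
opening: 0.0555
grip_force: 0.0
```

Run:
```python
from h import *
M=camera_model("wrist"); s=observe(); print(s["tool_pos"],s["tool_rot"]); im=read_camera("wrist"); cv2.imwrite("pics/w4.png",im[:,:,::-1])
print(w2pix("wrist",[.6045,.25,.166],M)); np.save("M4.npy",M,allow_pickle=True)
```

```text
[0.60251469 0.25134887 0.20278004] [-3.14106451e+00 -1.23228508e-03  3.10433793e+00]
[253.71145742 215.28492244]
```

View pics/w4.png

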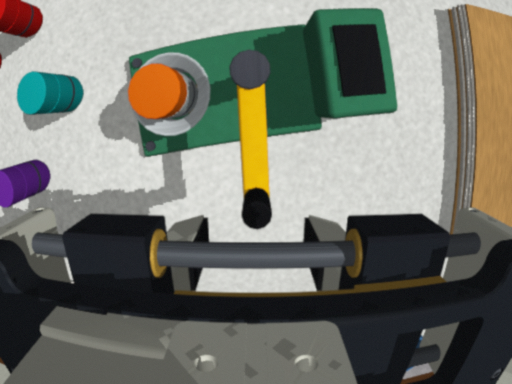

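The knob top at (257,212) lies midway between the fingers. I'll descend around it.

Request:
step_arm([
  [0.6, 0.1, 0, -2, 0, 0, 0],
  [0.6, 0.1, 0, -4, 0, 0, 0],
  [0.6, 0.1, 0, -6, 0, 0, 0],
  [0.6, 0.1, 0, -6.8, 0, 0, 0],
  [0.6, 0.1, 0, -6.8, 0, 0, 0],
])

```text
time: 8.65
tool_pos: [0.6029, 0.2502, 0.1332]
tool_rot: [-3.14, -0.004, 3.105]
contact_force: [-0.4, -0.3, -0.2]
opening: 0.055
grip_force: 0.0
```

Request:
step_arm([
  [0.45, 0, 0, 0, 0, 0, 0],
  [0.4, 0, 0, 0, 0, 0, 0],
], grip_force=5)

```text
time: 8.82
tool_pos: [0.605, 0.2512, 0.1368]
tool_rot: [3.141, 0.002, 3.106]
contact_force: [0.1, -0.1, 0.7]
opening: 0.0455
grip_force: 0.0
```

Run:
```python
import numpy as np
h=np.array([.5005,.25]);p0=np.array([.6035,.251]);y0=3.104;a0=0.
for a in np.arange(0.12,1.81,.12):
    p=h+.104*np.array([np.cos(a),-np.sin(a)]); print(round(a,2),((p-p0)*100).round(1))
```

```text
0.12 [ 0.  -1.3]
0.24 [-0.2 -2.6]
0.36 [-0.6 -3.8]
0.48 [-1.1 -4.9]
0.6 [-1.7 -6. ]
0.72 [-2.5 -7. ]
0.84 [-3.4 -7.8]
0.96 [-4.3 -8.6]
1.08 [-5.4 -9.3]
1.2 [-6.5 -9.8]
1.32 [ -7.7 -10.2]
1.44 [ -8.9 -10.4]
1.56 [-10.2 -10.5]
1.68 [-11.4 -10.4]
1.8 [-12.7 -10.2]
```

Request:
step_arm([
  [0.4, 0, -1.3, 0, 0, 0, -0.12],
  [0.4, -0.2, -2.6, 0, 0, 0, -0.24],
  [0.4, -0.6, -3.8, 0, 0, 0, -0.36],
  [0.4, -1.1, -4.9, 0, 0, 0, -0.48],
  [0.4, -1.7, -6.0, 0, 0, 0, -0.6],
])

```text
time: 9.23
tool_pos: [0.5882, 0.1911, 0.137]
tool_rot: [3.138, 0.002, 2.5]
contact_force: [-0.1, 2.6, -0.3]
opening: 0.0368
grip_force: 0.8
```

Request:
step_arm([
  [0.4, -0.8, -1.0, 0, 0, 0, -0.12],
  [0.4, -1.7, -1.8, 0, 0, 0, -0.24],
  [0.4, -2.6, -2.6, 0, 0, 0, -0.36],
  [0.4, -3.7, -3.3, 0, 0, 0, -0.48],
  [0.4, -4.8, -3.8, 0, 0, 0, -0.6],
])

```text
time: 9.65
tool_pos: [0.5404, 0.1527, 0.1371]
tool_rot: [3.137, 0.001, 1.9]
contact_force: [2.3, 1.1, -0.2]
opening: 0.0366
grip_force: 0.9
```

Request:
step_arm([
  [0.4, -0.6, -0.2, 0, 0, 0, -0.06],
  [0.4, -1.2, -0.4, 0, 0, 0, -0.12],
  [0.4, -1.8, -0.5, 0, 0, 0, -0.18],
  [0.4, -2.4, -0.6, 0, 0, 0, -0.24],
  [0.4, -2.4, -0.6, 0, 0, 0, -0.24],
])

```text
time: 10.07
tool_pos: [0.5155, 0.1471, 0.1369]
tool_rot: [3.139, -0.0, 1.664]
contact_force: [0.9, 0.5, -0.5]
opening: 0.0369
grip_force: 0.0
```

Request:
step_arm([
  [0.4, -0.3, 0, 0, 0, 0, -0.04],
  [0.4, -0.6, 0, 0, 0, 0, -0.08],
  [0.4, -0.9, 0, 0, 0, 0, -0.1],
  [0.4, -1.2, 0, 0, 0, 0, -0.1],
  [0.4, -1.2, 0, 0, 0, 0, -0.1],
])

```text
time: 10.48
tool_pos: [0.5033, 0.1472, 0.1358]
tool_rot: [3.141, -0.0, 1.569]
contact_force: [0.9, 0.5, -0.1]
opening: 0.0368
grip_force: 0.2
```

Request:
step_arm([
  [0.4, -0.2, 0, 0, 0, 0, 0],
  [0.4, -0.3, 0, 0, 0, 0, 0],
  [0.4, -0.4, 0, 0, 0, 0, 0],
  [0.4, -0.4, 0, 0, 0, 0, 0],
])

```text
time: 10.82
tool_pos: [0.5014, 0.1472, 0.1356]
tool_rot: [3.137, -0.0, 1.567]
contact_force: [7.7, -0.1, -2.8]
opening: 0.0369
grip_force: 4.1
```

Request:
step_arm([
  [0.4, -0.1, 0, 0, 0, 0, 0],
  [0.4, -0.2, 0, 0, 0, 0, 0],
  [0.4, -0.2, 0, 0, 0, 0, 0],
], grip_force=20)

```text
time: 11.07
tool_pos: [0.5013, 0.1472, 0.1357]
tool_rot: [3.133, -0.001, 1.567]
contact_force: [15.0, -0.6, -8.1]
opening: 0.0368
grip_force: 7.5
```

It's at a firm stop: 15 N with no travel. I'll back off so neither finger touches, open, rise and check.

Request:
step_arm([
  [0.4, 0.3, 0, 0, 0, 0, 0],
  [0.5, 0.6, 0, 0, 0, 0, 0],
  [0.6, 0.8, 0, 0, 0, 0, 0],
  [0.6, 0.8, 0, 0, 0, 0, 0],
  [0.6, 0.8, 0, 0, 0, 0, 0],
])

```text
time: 11.48
tool_pos: [0.5049, 0.1472, 0.135]
tool_rot: [-3.141, 0.0, 1.567]
contact_force: [-0.5, 0.1, 0.6]
opening: 0.054
grip_force: 0.0
```

Request:
step_arm([
  [0.6, 0, 0, 1.5, 0, 0, 0],
  [0.6, 0, 0, 4, 0, 0, 0],
  [0.6, 0, 0, 8, 0, 0, 0],
  [0.6, 0, -3, 10, 0, 0, 0],
  [0.6, 0, -7, 10, 0, 0, 0],
])

```text
time: 11.9
tool_pos: [0.5072, 0.0787, 0.2402]
tool_rot: [3.132, -0.001, 1.572]
contact_force: [0.6, -0.5, 0.0]
opening: 0.0549
grip_force: 0.0
```

Request:
step_arm([
  [0.6, 0, -2, 0, 0, 0, 0],
  [0.6, 0, -2, 0, 0, 0, 0],
  [0.6, 0, -2, 0, 0, 0, 0],
])

```text
time: 12.15
tool_pos: [0.505, 0.0566, 0.2353]
tool_rot: [-3.141, -0.0, 1.565]
contact_force: [1.1, 1.4, -0.1]
opening: 0.0549
grip_force: 0.0
```

Run:
```python
from h import *
M=camera_model("wrist"); s=observe(); print(s["tool_pos"],s["contact_force"]); im=read_camera("wrist"); sc=read_camera("scene")
h=np.array([.5005,.25])
for k in (1.5,1.57,1.6):
  a=.1-k; p=[*(h+.105*np.array([np.cos(a),np.sin(a)])),.166]; print(k,w2pix("wrist",p,M),w2pix("scene",p))
print("head top",w2pix("scene",[.5092,.1655,.111]))
a=np.zeros((384,800,3),np.uint8); a[:,:512]=im; a[:288,512:]=cv2.resize(sc[200:308,284:392],(288,288),interpolation=2); cv2.imwrite("pics/w5.png",a[:,:,::-1])
```

```text
[0.50496402 0.05656893 0.23525459] [ 1.10159849  1.36271314 -0.06975399]
1.5 [273.56237191  83.40958434] [310.42887166 191.22317935]
1.57 [263.90479156  84.65712047] [311.9396408 189.3822155]
1.6 [259.73520727  85.01147595] [312.65837917 188.62508711]
head top [319.38898794 216.87216604]
```

View pics/w5.png

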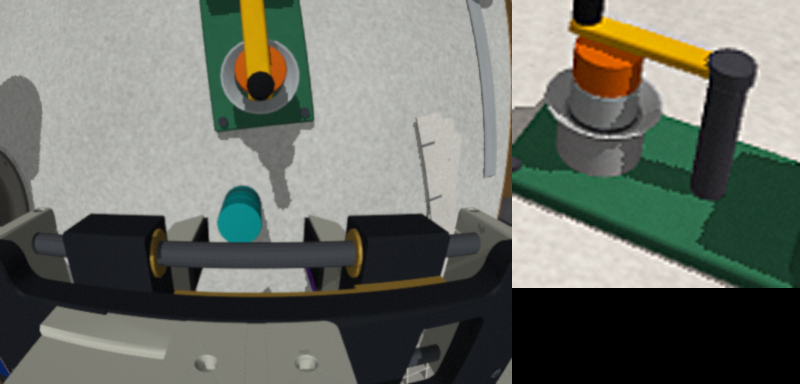

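The knob is at (260,86), and the closed stop predicts (259.7,85). The keeper lies across the head and the gripper is clear.

```bash
python3 -c "
from cell import *
print(hand_in())"
```

```text
the job is handed in; nothing more can be done
None
```

The orange-capped head is pushed home in the cup, the yellow keeper is swung to its closed stop over it, the gripper is clear, and the job was handed in at about 12 s of the 48 s allowed; the verdict was not shown.

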